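Bring the cup-label printer back into service after a roll change

TASK

The cup-label printer has a fresh roll in it and its cover still stands ajar. Push the cover down until it clicks shut, then press the raised end of the rocker to switch the printer on, and then press the round feed key fully down and let it come up again. Only push and press, without raising the cover any further: leave the oblong cancel key alone, and do not shift, lift or knock over anything that stands around the printer.

Things in the scene. Friction and masses are not known exactly. Their poses are not given: they have to be found in the camera images.
- printer: Compact white label printer, 200 mm deep (its x) by 160 mm wide (its y), fixed on the table. Origin under its centre on the table top; its -x side is its front, z is up. The front 66 mm of its top is a level grey control deck, 94 mm high, carrying, from the +y end to the -y end, the black rocker, the round feed key and the oblong cancel key, all centred 67 mm ahead of (-x of) the origin. Behind the deck is the roll bay under the hinged cover.
- cover_hinge (a point): Centre of the cover's hinge axis, at the rear of the printer, 90 mm behind the printer's origin and 100 mm above the table. The axis runs along the printer's y.
- cover_press (a point): Point on the cover's upper face, centre of its front bar, 18 mm from its front edge; it turns with the cover. Measured from the hinge axis with the cover shut it lies 104 mm toward the printer's front and 14 mm up; the upper face is then 114 mm above the table. A good place to push. The cover is 18 mm thick and 150 mm wide; its bar here is 36 mm deep (front to back), with a clear window behind it.
- cover (a joint): Cover angle in rad: 0 shut, growing as its front edge swings up and back about the hinge; it starts at 0.5 to 0.8. A stiff hinge holds it there; it takes 1 to 2 N at the front bar to push down, and about 5 to 8 N over the last 8 mm, where a spring catch under the deck's edge snaps over it. Let go before that, a spring raises it again by about 20 degrees. Pushing on at 15 N once it is shut does no harm.
- rocker_on (a point): On the upper face of the rocker's front half, 16 mm ahead of its pivot: where to press to switch on. At the start this front end is the raised one, this point 107 mm above the table. The rocker is a black see-saw 46 mm long (along the printer's x) by 26 mm wide in a black bezel whose top is 97 mm high; its centre lies 67 mm ahead of the printer's origin and 48 mm to its +y side.
- rocker (a joint): Rocker angle in rad: 0 off (front end up), 0.36 on (front end fully down). It has an over-centre spring: past the middle it snaps over by itself. It takes about 4 N at the pressing point, which goes down about 5 mm. The end of travel is a firm stop; 15 N there does no harm.
- feed_top (a point): Centre of the top of the round feed key, 20 mm in diameter, standing 7 mm above the deck (101 mm above the table) when up. It lies 67 mm ahead of the printer's origin and 4 mm to its -y side.
- feed (a joint): Travel of the feed key in m: 0 up, 0.004 fully down. Its spring takes about 1.5 N to start and 4.2 N to be fully down, and brings it up again.
- cancel_top (a point): Centre of the top of the oblong cancel key, 30 mm (printer's x) by 14 mm, standing 7 mm above the deck; 48 mm to the -y side of the feed key. Not to be pressed.
- cancel (a joint): Travel of the cancel key in m: 0 up, 0.004 fully down. Must stay up.
- shot_a: Shot glass of coffee, 50 mm wide, 64 mm high, standing close to the printer's -y side; origin under its centre. Bystander.
- shot_b: A second such shot glass, farther to the right. Bystander.
- marker: Marker pen, 17 x 135 x 16 mm, lying along the printer's +y side. Bystander.
- loose_lid: White plastic cup lid, 94 mm across, 13 mm high, lying in front of the printer. Bystander.
- tamper_table: Coffee tamper, 58 mm steel base and turned wooden handle, 95 mm high, standing to the left. Bystander.
- stir_cup: Paper cup of wooden stirrers, 70 mm wide, 126 mm high, behind on the right. Bystander.
- thermometer: Dial thermometer, 41 x 151 x 10 mm, lying flat to the left. Bystander.

How it is judged (in metres and radians):
On the way, in this order (a step that is already met when the one before it is completed fails the run):
1. the cover is pushed fully shut (value of joint cover below 0.03 rad), for 0.2 s.
2. the rocker is switched on (value of joint rocker above 0.32 rad), for 0.1 s.
3. the round feed key is pressed down (value of joint feed above 0.0032 m), for 0.05 s.
At the end, for the whole second after the job is handed in: The cover is latched shut (within 0.03 rad, 3 mm at its front edge), the rocker is on (over 0.32 of 0.36 rad) and both keys are up again (within 0.8 mm), after being worked in the order cover, rocker, feed key (value of joint cover below 0.03 rad and value of joint rocker above 0.32 rad and value of joint each of feed, cancel below 0.0008 m); the robot touches nothing.
It fails at once if the cover is raised well beyond where it stood (value of joint cover above 0.95 rad).
It fails at once if the rocker is switched while the cover is open (value of joint rocker above 0.2 rad and value of joint cover above 0.06 rad).
It fails at once if the feed key is pressed before the printer is on (value of joint feed above 0.0025 m and value of joint rocker below 0.16 rad).
It fails at once if the oblong cancel key is pressed (value of joint cancel above 0.002 m).
It fails at once if something standing around the printer is shifted or lifted by more than 25 mm, or knocked over (distance of any of shot_a, shot_b, marker, loose_lid, tamper_table, stir_cup, thermometer from where it was at the start of the episode above 0.025 m or angle between any of shot_a, shot_b, tamper_table, stir_cup's own z axis and vertical above 0.6 rad).
It also fails if it takes over 42 s, if anything falls off the work surface, if the arm or the gripper's body presses on something with over 40 N, if the wrist force passes 120 N, or if a joint passes its speed limit or range.

ROBOT

A 6-joint arm with a two-finger parallel gripper is mounted at the origin on the work surface; the furniture and walls round the work are solid. World frame = base frame: x ahead of the robot, y to its left, z up, the work surface at z = 0. Lengths are in mm, angles in rad, forces in N, time in s.
With the tool pointing down it reaches from about 350 to 975 mm from the base axis. Payload 7.1 kg.
Tool frame: the origin (TCP) lies at the very end of the fingers, on their centre line; the grasp point (between the pads) lies 19 mm behind it (ctrl.grip_point_offset is the distance from the TCP to the grasp point, in mm); x points along the fingers, y is the direction in which the jaws open and shut, and the axes are right-handed (so a half turn about x gives the same grasp; the last joint's range is limited). The gripper opens to 88 mm and grips with 3 to 60 N. Pads are 20 mm wide; open, the fingers measure 115 mm over their backs; the gripper's body (75 mm by 178 mm) begins 61 mm behind the grasp point.
Start: joints at [1.312, 0.423, 1.63, -0, 1.089, -0.019], TCP at [148.411, 607.107, 222.675] pointing down, gripper open.
Joint ranges: [-3, 3], [-0.9, 2.11], [0.09, 2.58], [-1.31, 4.45], [0.11, 2.69], [-2.54, 2.54]. Speed limits (rad/s): [2.39, 2.39, 3.01, 3.14, 3.14, 3.14].

INTERFACE

Orientations are given as a rotation vector (axis times angle).
In Python, from workcell import ctrl, vision, workorder gives the robot as it stands.
- The arm moves only by the shell command python3 -m crank 'ROWS'. ROWS is JSON, a list of rows, each a list of 3 entries, a list of its own where there are three numbers: the shift along the tool's x, y, z in m, then the turn, a rotation vector about the tool's x, y, z in rad, then the finger opening in m, from 0 to 0.0878. In form: [[[dx, dy, dz], [wx, wy, wz], jaw], ...]. A call has exactly 8 rows; each row shifts and turns the commanded pose from where the row before left it, along the tool's axes as they then stand; what a row does not reach is not made up. A row lasts 1/12 s, in which the tool goes at most 41.7 mm and 7.16 degrees, less where a joint would pass 70% of its speed; a pose out of reach is approached as far as the arm can. A call with a gripper value outside its range is refused whole. The fingers move at their own pace and stop on an object; the grip force is fixed at half the most. Time passes only in rows, so rows that do not move let the fingers close, or fill a call up. It gives the time, the measured TCP pose, the force and the opening at its end, in the units of the state.
- ctrl.get_obs(): the state, without advancing time (a new reading comes with each control period).
- vision.get_image(name): name is "side" or "top" or "wrist"; returns a dict with "img" (420x560x3 uint8, blue, green, red), "mtx" (3x3 intrinsics, pixels), "k1" (the pictures are not rectified: a ray, as slopes to the right and down, at radius r is drawn at 1 + k1 r^2 times it, then the intrinsics apply), "rvec" (rotation vector, rad) and "tvec" (3), from world to camera coordinates, as OpenCV has them; the wrist camera has in their place "hand_eye" (4x4, takes a point from camera to tool coordinates, whose origin is the TCP and whose axes are the tool frame's). Camera axes: x right, y down, z forward; pixel columns grow to the right and rows downward; lengths in mm; the calibration is good to about 2 mm. A picture is of the moment at which its call begins: read the wrist's pose just before it. There is no depth.
- workorder.close_job(): hands the job in, once; it reports no verdict.
The state is a dict: "t": time; "qpos": joint angles; "qvel": joint speeds; "joint_torque": joint torques, N m; "ee_pos": TCP position; "orientation": TCP orientation; "ft_force": force on the tool from outside, world axes, zero at the start; "moment": the same for the moment, N m; "width": finger opening in mm.
Only numpy, scipy, OpenCV 4.12 (cv2) and the standard library are available. Lean on these libraries where they do the work, as an engineer would, in place of code of your own. Each camera call takes 0.05 s, during which the arm holds its last target.

## Working session

There is one attempt and no reset: what is moved stays moved. The work goes in short steps, Python scripts to look and compute and a shell command to move; the robot and the scene stay as the last step left them, time stands still between calls to the robot, and variables do not carry over. Pictures are saved under pics/ and viewed, and the job is handed in when it is done.

```bash
ls; mkdir -p pics; python3 - <<'E'
from workcell import ctrl, vision, workorder
import cv2
print(ctrl.get_obs())
for n in ("side","top","wrist"):
    d=vision.get_image(n); cv2.imwrite(f"pics/{n}0.png",d["img"]); print({k:v for k,v in d.items() if k!="img"})
print(ctrl.get_obs()["t"])
E
```

```text
pics
{'t': 0.0, 'qpos': array([ 1.31199219e+00,  4.23841177e-01,  1.63068011e+00, -3.24189154e-05,
        1.08860522e+00, -1.89945172e-02]), 'qvel': array([-2.56978087e-04, -9.77895311e-06,  1.99481261e-04,  9.94955610e-05,
        9.57562061e-04, -9.44565714e-04]), 'joint_torque': array([ 5.44267334e-05, -5.44606125e+01, -2.73678499e+01,  6.43623504e-02,
        2.24876142e-02, -1.30694075e-04]), 'ee_pos': array([148.28670951, 606.5822726 , 221.90537924]), 'orientation': array([ 0.18705885,  1.56276968, -0.18945602]), 'ft_force': array([0.02429179, 0.15823842, 0.16976638]), 'moment': array([0.0160952 , 0.01269506, 0.01550045]), 'width': 88.08779216407912}
{'mtx': array([[439.41241643,   0.        , 291.14283804],
       [  0.        , 439.41241643, 206.38988097],
       [  0.        ,   0.        ,   1.        ]]), 'k1': 0.0007766067300189032, 'rvec': array([ 1.9500718 , -0.25676795,  0.17198936]), 'tvec': array([-496.59279443,  134.00743927, 1081.74326827])}
{'mtx': array([[432.33165466,   0.        , 284.91341349],
       [  0.        , 432.33165466, 206.06549224],
       [  0.        ,   0.        ,   1.        ]]), 'k1': -0.09370339688647521, 'rvec': array([ 2.12803085, -2.18936782,  0.16978681]), 'tvec': array([  13.98533496,  521.27942136, 1259.50621031])}
{'mtx': array([[312.02861695,   0.        , 274.70593364],
       [  0.        , 312.02861695, 214.72976193],
       [  0.        ,   0.        ,   1.        ]]), 'k1': -0.06258070685498124, 'hand_eye': array([[ 3.74717398e-04, -2.82188378e-01,  9.59358942e-01,
        -1.62706469e+02],
       [ 9.99999001e-01, -1.20198327e-03, -7.44145597e-04,
         5.62205378e-01],
       [ 1.36312263e-03,  9.59358262e-01,  2.82187645e-01,
        -7.72981392e+01],
       [ 0.00000000e+00,  0.00000000e+00,  0.00000000e+00,
         1.00000000e+00]])}
0.15
```

View pics/side0.png

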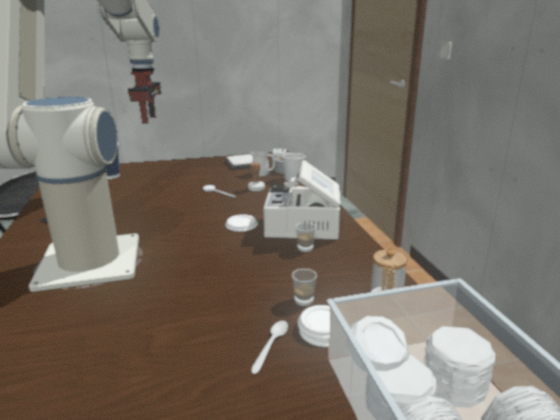

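View pics/top0.png

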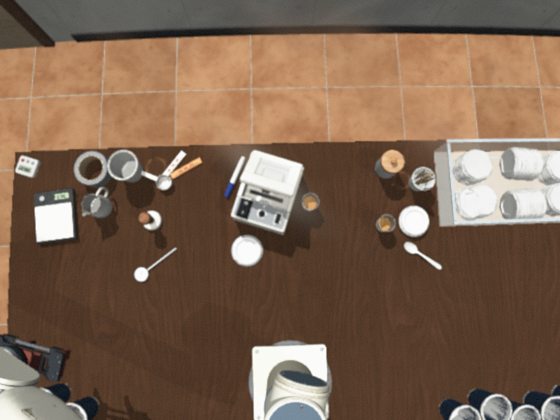

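View pics/wrist0.png

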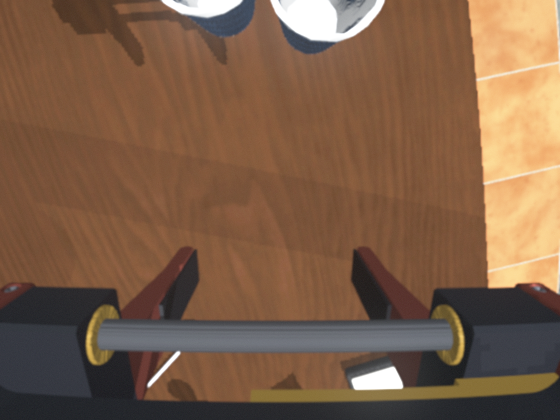

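The top view shows the printer at about (268,192), front towards the robot. The rocker is at about (244,210), the keys at (262,213) and (277,216), and the marker, lid and shot glass stand around it. I'll zoom in.

```bash
cat > h.py <<'E'
import numpy as np, cv2
from scipy.spatial.transform import Rotation as R
def ray(d,px,obs=None):
    K=d["mtx"]; k=np.array([d["k1"],0,0,0.])
    u=cv2.undistortPoints(np.array([[px]],float),K,k)[0,0]
    v=np.array([u[0],u[1],1.])
    if "rvec" in d:
        M,_=cv2.Rodrigues(d["rvec"]); return -M.T@d["tvec"], M.T@v
    H=d["hand_eye"]; T=R.from_rotvec(obs["orientation"]).as_matrix()
    return obs["ee_pos"]+T@H[:3,3], T@H[:3,:3]@v
def onz(d,px,z,obs=None):
    o,v=ray(d,px,obs); return o+v*(z-o[2])/v[2]
def proj(d,P,obs=None):
    K=d["mtx"]; k=np.array([d["k1"],0,0,0.])
    if "rvec" in d: r,t=d["rvec"],d["tvec"]
    else:
        H=d["hand_eye"]; T=np.eye(4);T[:3,:3]=R.from_rotvec(obs["orientation"]).as_matrix();T[:3,3]=obs["ee_pos"]
        W=np.linalg.inv(T@H); r=cv2.Rodrigues(W[:3,:3])[0];t=W[:3,3]
    return cv2.projectPoints(np.array(P,float).reshape(-1,1,3),r,t,K,k)[0][:,0]
def two(a,b):
    (o1,v1),(o2,v2)=a,b
    s=np.linalg.lstsq(np.c_[v1,-v2],o2-o1,rcond=None)[0]
    p,q=o1+s[0]*v1,o2+s[1]*v2
    return (p+q)/2,np.linalg.norm(p-q)
E
python3 - <<'E'
import cv2
a=cv2.imread("pics/top0.png")[140:270,215:335]; cv2.imwrite("pics/topz.png",cv2.resize(a,None,fx=4.6,fy=4.6,interpolation=cv2.INTER_CUBIC))
a=cv2.imread("pics/side0.png")[150:260,220:360]; cv2.imwrite("pics/sidez.png",cv2.resize(a,None,fx=5,fy=5,interpolation=cv2.INTER_CUBIC))
E
```

```text
(no output)
```

View pics/topz.png

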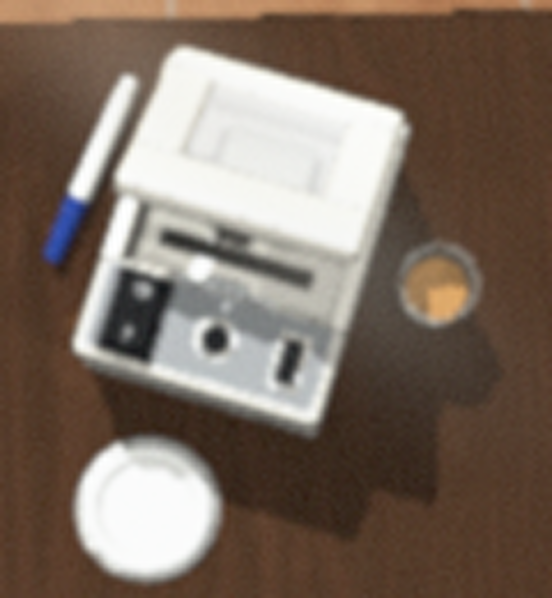

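View pics/sidez.png

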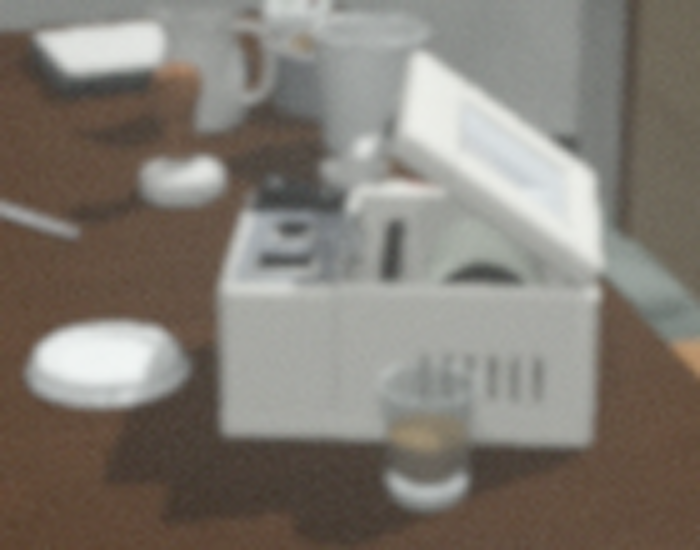

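```bash
python3 - <<'E'
from h import *
from workcell import vision
d=vision.get_image("top"); s=vision.get_image("side")
f=lambda x,y:(215+(x+.5)/4.6-.5,140+(y+.5)/4.6-.5)
g=lambda x,y:(220+(x+.5)/5-.5,150+(y+.5)/5-.5)
F=onz(d,f(216,340),101);C=onz(d,f(290,360),101);K=onz(d,f(137,314),98)
print("feed",F,"cancel",C,"rocker",K)
a=onz(d,f(76,352),94);b=onz(d,f(318,430),94);print("corners",a,b,np.linalg.norm(a-b))
print("feed side",onz(s,g(293,228),101),"cancel side",onz(s,g(288,260),101))
print("feed tri",two(ray(d,f(216,340)),ray(s,g(293,228))))
print("cover fr corners top/side tri (right,-y):")
for n,y in (("F",F-C),("K-C",K-C),("corn",a-b)):
    print(n,np.degrees(np.arctan2(y[1],y[0]))-90,np.linalg.norm(y))
yaw=np.arctan2((K-C)[1],(K-C)[0])-np.pi/2
c,sn=np.cos(yaw),np.sin(yaw);Rz=np.array([[c,-sn,0],[sn,c,0],[0,0,1]])
# origin from mean of three
O=np.mean([F-Rz@[-67,-4,101],C-Rz@[-67,-52,101],K-Rz@[-67,48,98]],axis=0);print("O",O,np.degrees(yaw))
# cover angle candidates: reproj of press and front corner
for th in (.5,.6,.7,.8):
    ct,st=np.cos(th),np.sin(th)
    P=[]
    for yy in (-75,75):
        for (l,h) in ((122,14),(122,-4)):
            P.append(O+Rz@[90-(l*ct-h*st),yy,100+l*st+h*ct])
    pt=proj(d,P);ps=proj(s,P)
    print(th,((pt-[215,140])*4.6).round(0).tolist(),((ps-[220,150])*5).round(0).tolist())
E
```

```text
feed [492.92496694  67.38925356 101.        ] cancel [479.27340325  22.12962104 101.        ] rocker [510.8311448  116.00838894  98.        ]
corners [488.65581378 154.49414829  94.        ] [436.1600254    6.03552942  94.        ] 157.46672447147395
feed side [493.63929666  62.01623443 101.        ] cancel side [479.97889616  16.37230122 101.        ]
feed tri (array([494.02036298,  67.30766665,  98.87937235]), np.float64(1.6887459584221687))
cover fr corners top/side tri (right,-y):
F -16.784771412067386 47.273666317011006
K-C -18.580286585152137 99.08639722147173
corn -19.473875951983615 157.46672447147395
O [558.70069264  49.68833854   0.        ] -18.58028658515214
0.5 [[355.0, 265.0], [350.0, 283.0], [110.0, 192.0], [108.0, 210.0]] [[385.0, 147.0], [369.0, 176.0], [398.0, 63.0], [383.0, 89.0]]
0.6 [[359.0, 250.0], [353.0, 271.0], [113.0, 176.0], [110.0, 197.0]] [[400.0, 130.0], [380.0, 157.0], [412.0, 47.0], [394.0, 71.0]]
0.7 [[364.0, 234.0], [357.0, 257.0], [116.0, 159.0], [112.0, 183.0]] [[417.0, 114.0], [394.0, 139.0], [427.0, 32.0], [406.0, 55.0]]
0.8 [[369.0, 216.0], [362.0, 241.0], [120.0, 141.0], [115.0, 167.0]] [[436.0, 99.0], [410.0, 122.0], [443.0, 19.0], [420.0, 40.0]]
```

```bash
cat >> h.py <<'E'
O=np.array([558.7,49.7,0.]); YAW=np.radians(-18.9)
def W(p):
    c,s=np.cos(YAW),np.sin(YAW); return O+np.array([c*p[0]-s*p[1],s*p[0]+c*p[1],p[2]])
def delta(target,obs,yaw=None):
    T=R.from_rotvec(obs["orientation"]).as_matrix()
    d=T.T@(np.array(target)-obs["ee_pos"])/1000
    # wanted orientation: tool x down, tool y along printer +-y
    out=[]
    for s in (1,-1):
        y=s*np.array([-np.sin(YAW),np.cos(YAW),0]); x=np.array([0,0,-1.]); G=np.c_[x,y,np.cross(x,y)]
        out.append(R.from_matrix(T.T@G).as_rotvec())
    print("T",T.round(3).tolist()); print("shift tool m",d.round(4)); print("turn options",np.round(out,4).tolist())
E
python3 - <<'E'
from h import *
from workcell import ctrl
o=ctrl.get_obs(); delta(W([-60,0,250]),o); print(W([-60,0,250]))
E
```

```text
T [[-0.0, 0.238, 0.971], [-0.001, 0.971, -0.238], [-1.0, -0.001, -0.0]]
shift tool m [-0.0274 -0.4384  0.4712]
turn options [[0.0901, 0.0, 0.0007], [-3.0515, -0.001, 0.0]]
[501.93487847  69.13504509 250.        ]
```

```bash
python3 -m crank '[[[-0.0035,-0.0183,0.018],[0,0,0],0],[[-0.0035,-0.0183,0.018],[0,0,0],0],[[-0.0035,-0.0183,0.018],[0,0,0],0],[[-0.0035,-0.0183,0.018],[0,0,0],0],[[-0.0035,-0.0183,0.018],[0,0,0],0],[[-0.0035,-0.0183,0.018],[0,0,0],0],[[-0.0035,-0.0183,0.018],[0,0,0],0],[[-0.0035,-0.0183,0.018],[0,0,0],0]]'
python3 -m crank '[[[0,-0.0183,0.018],[0,0,0],0],[[0,-0.0183,0.018],[0,0,0],0],[[0,-0.0183,0.018],[0,0,0],0],[[0,-0.0183,0.018],[0,0,0],0],[[0,-0.0183,0.018],[0,0,0],0],[[0,-0.0183,0.018],[0,0,0],0],[[0,-0.0183,0.018],[0,0,0],0],[[0,-0.0183,0.018],[0,0,0],0]]'
python3 -m crank '[[[0,-0.0183,0.018],[0,0,0],0],[[0,-0.0183,0.018],[0,0,0],0],[[0,-0.0183,0.018],[0,0,0],0],[[0,-0.0183,0.018],[0,0,0],0],[[0,-0.0183,0.018],[0,0,0],0],[[0,-0.0183,0.018],[0,0,0],0],[[0,-0.0183,0.018],[0,0,0],0],[[0,-0.0183,0.018],[0,0,0],0]]'
python3 -m crank '[[[0,0,0],[0.03,0,0],0],[[0,0,0],[0.03,0,0],0],[[0,0,0],[0.03,0,0],0],[[0,0,0],[0,0,0],0],[[0,0,0],[0,0,0],0],[[0,0,0],[0,0,0],0],[[0,0,0],[0,0,0],0],[[0,0,0],[0,0,0],0]]'
python3 - <<'E'
from h import *
from workcell import ctrl,vision
o=ctrl.get_obs();d=vision.get_image("wrist");cv2.imwrite("pics/wrist1.png",d["img"]);delta(W([-100,0,250]),o);print(o["ee_pos"],o["ft_force"],o["t"])
E
```

```text
t: 0.92
ee_pos: [253.9, 429.5, 250.8]
orientation: [0.188, 1.563, -0.188]
ft_force: [-0.3, -0.6, 0.3]
width: 38.2
t: 1.58
ee_pos: [359.0, 253.1, 250.8]
orientation: [0.188, 1.562, -0.188]
ft_force: [-0.8, -0.1, 0.7]
width: 0.7
t: 2.25
ee_pos: [464.2, 76.6, 250.8]
orientation: [0.188, 1.562, -0.188]
ft_force: [1.0, -0.0, -1.0]
width: 0.7
t: 2.92
ee_pos: [463.7, 78.0, 250.7]
orientation: [0.258, 1.555, -0.258]
ft_force: [-0.2, 0.6, -0.8]
width: 0.6
T [[0.0, 0.323, 0.946], [-0.0, 0.946, -0.323], [-1.0, 0.0, 0.0]]
shift tool m [ 0.0007  0.004  -0.001 ]
turn options [[0.0008, 0.0001, -0.0], [-3.1408, 0.0, 0.0002]]
[463.71786822  78.00526599 250.72403086] [-0.21781768  0.55116586 -0.82352214] 2.9167
```

View pics/wrist1.png

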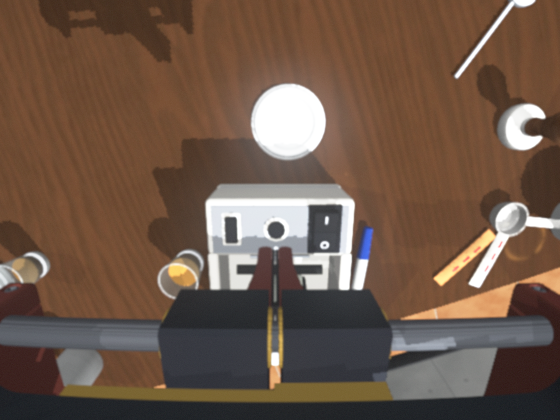

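The wrist view shows the feed key at about (276,230), the cancel key at (231,230) and the rocker bezel centre at (325,229). The printer edges are square with the tool.

```bash
python3 - <<'E'
from h import *
from workcell import ctrl,vision
o=ctrl.get_obs();d=vision.get_image("wrist");a=d["img"]
z=cv2.resize(a[175:305,165:385],None,fx=3.6,fy=3.6,interpolation=cv2.INTER_CUBIC);cv2.imwrite("pics/w1z.png",z)
F=onz(d,(276,230),101,o);C=onz(d,(231.5,229.5),101,o);K=onz(d,(325,229),97,o)
print(F,C,K, np.linalg.norm(F-C),np.linalg.norm(K-C))
print("pred",W([-67,-4,101]),W([-67,-52,101]),W([-67,48,97]))
y=K-C;print(np.degrees(np.arctan2(y[1],y[0]))-90)
print(proj(d,[W([-67,-4,101]),W([-67,48,97])],o))
E
```

```text
[493.96576079  69.44849771 101.        ] [478.1502827  25.0144469 101.       ] [511.30757348 119.11578425  97.        ] 47.16475610539555 99.85222892786558
pred [494.01661129  67.61812558 101.        ] [478.46857521  22.20602836 101.        ] [510.86031703 116.81456424  97.        ]
-19.41028007050768
[[274.3809934  230.57279308]
 [322.82984837 229.28732965]]
```

View pics/w1z.png

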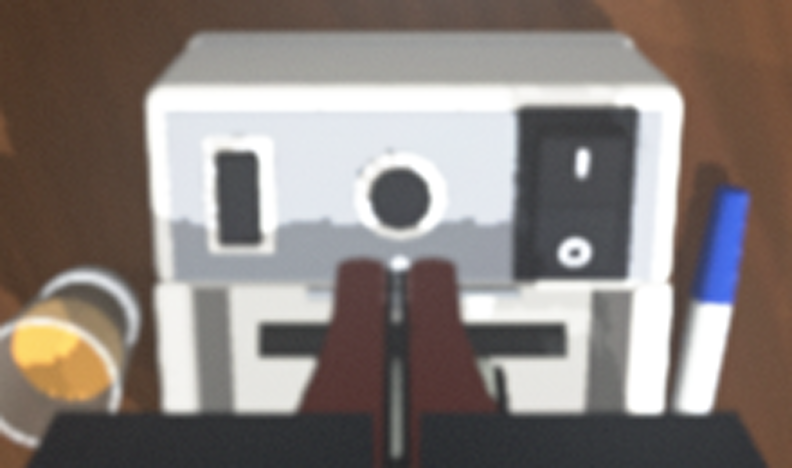

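```bash
sed -i 's/^O=.*/O=np.array([558.7,50.8,0.]); YAW=np.radians(-19.0)/' h.py; python3 - <<'E'
from h import *
from workcell import ctrl
o=ctrl.get_obs()
for p in ([24,0,215],[24,0,182],[5,0,155],[-4,0,135],[-9,0,114],[-77,48,125],[-67,-4,125]): print(p); delta(W(p),o)
E
```

```text
[24, 0, 215]
T [[0.0, 0.323, 0.946], [0.0, 0.946, -0.323], [-1.0, 0.0, 0.0]]
shift tool m [0.0357 0.0049 0.1227]
turn options [[0.0023, 0.0, -0.0], [-3.1393, 0.0001, 0.0001]]
[24, 0, 182]
T [[0.0, 0.323, 0.946], [0.0, 0.946, -0.323], [-1.0, 0.0, 0.0]]
shift tool m [0.0687 0.0049 0.1227]
turn options [[0.0023, 0.0, -0.0], [-3.1393, 0.0001, 0.0001]]
[5, 0, 155]
T [[0.0, 0.323, 0.946], [0.0, 0.946, -0.323], [-1.0, 0.0, 0.0]]
shift tool m [0.0957 0.005  0.1037]
turn options [[0.0023, 0.0, -0.0], [-3.1393, 0.0001, 0.0001]]
[-4, 0, 135]
T [[0.0, 0.323, 0.946], [0.0, 0.946, -0.323], [-1.0, 0.0, 0.0]]
shift tool m [0.1157 0.005  0.0947]
turn options [[0.0023, 0.0, -0.0], [-3.1393, 0.0001, 0.0001]]
[-9, 0, 114]
T [[0.0, 0.323, 0.946], [0.0, 0.946, -0.323], [-1.0, 0.0, 0.0]]
shift tool m [0.1367 0.005  0.0897]
turn options [[0.0023, 0.0, -0.0], [-3.1393, 0.0001, 0.0001]]
[-77, 48, 125]
T [[0.0, 0.323, 0.946], [0.0, 0.946, -0.323], [-1.0, 0.0, 0.0]]
shift tool m [0.1257 0.0532 0.0218]
turn options [[0.0023, 0.0, -0.0], [-3.1393, 0.0001, 0.0001]]
[-67, -4, 125]
T [[0.0, 0.323, 0.946], [0.0, 0.946, -0.323], [-1.0, 0.0, 0.0]]
shift tool m [0.1257 0.0011 0.0317]
turn options [[0.0023, 0.0, -0.0], [-3.1393, 0.0001, 0.0001]]
```

```bash
python3 -m crank '[[[0,0.001,0.025],[0,0,0],0],[[0,0.001,0.025],[0,0,0],0],[[0,0.001,0.025],[0,0,0],0],[[0,0.001,0.025],[0,0,0],0],[[0,0.001,0.023],[0,0,0],0],[[0.012,0,0],[0,0,0],0],[[0.012,0,0],[0,0,0],0],[[0.012,0,0],[0,0,0],0]]'
python3 - <<'E'
from h import *
from workcell import ctrl,vision
o=ctrl.get_obs();s=vision.get_image("side");cv2.imwrite("pics/s2.png",cv2.resize(s["img"][120:250,220:380],None,fx=4.6,fy=4.6,interpolation=cv2.INTER_CUBIC))
t=vision.get_image("top");cv2.imwrite("pics/t2.png",cv2.resize(t["img"][140:270,215:335],None,fx=4.6,fy=4.6,interpolation=cv2.INTER_CUBIC))
delta(W([24,0,182]),o);print(o["ee_pos"],o["ft_force"])
E
```

```text
t: 3.68
ee_pos: [580.6, 42.9, 213.2]
orientation: [0.259, 1.557, -0.259]
ft_force: [-1.1, -0.4, -0.7]
width: 0.4
T [[-0.002, 0.324, 0.946], [-0.0, 0.946, -0.324], [-1.0, -0.001, -0.001]]
shift tool m [0.0312 0.0004 0.0007]
turn options [[0.0019, -0.0015, 0.0005], [-3.1397, -0.0008, -0.0023]]
[580.63494484  42.86522849 213.15160375] [-1.13278768 -0.43120704 -0.73874761]
```

View pics/s2.png

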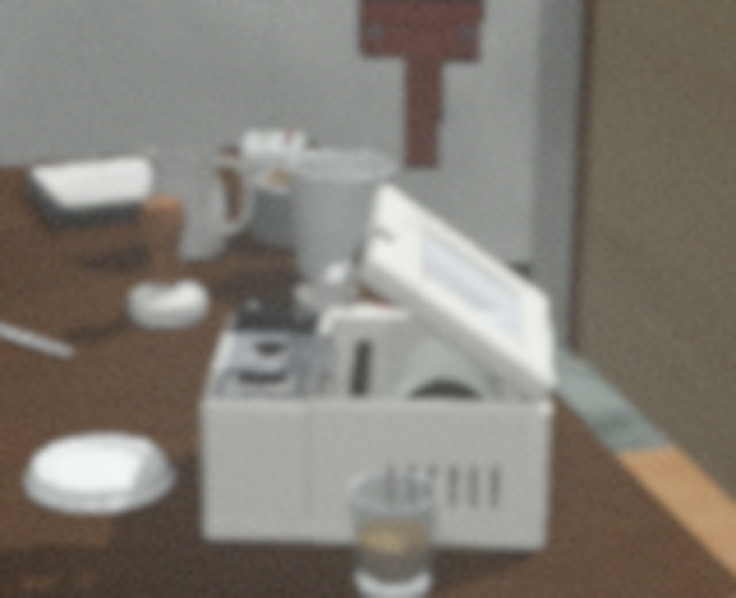

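The fingertip stands at (422,165) in this crop, directly above the front bar, whose edge runs at about x 375. I'm lowering it along the arc.

```bash
python3 -m crank '[[[0.01,0,0],[0,0,0],0],[[0.01,0,0],[0,0,0],0],[[0.008,0,0],[0,0,0],0],[[0.005,0,-0.002],[0,0,0],0],[[0.005,0,-0.004],[0,0,0],0],[[0.005,0,-0.0035],[0,0,0],0],[[0.005,0,-0.0035],[0,0,0],0],[[0.005,0,-0.003],[0,0,0],0]]'
python3 - <<'E'
from h import *
from workcell import ctrl,vision
o=ctrl.get_obs();s=vision.get_image("side");cv2.imwrite("pics/s3.png",cv2.resize(s["img"][120:250,220:380],None,fx=4.6,fy=4.6,interpolation=cv2.INTER_CUBIC))
delta(W([-4,0,135]),o);print(o["ee_pos"],o["ft_force"])
E
```

```text
t: 4.45
ee_pos: [566.2, 48.2, 161.5]
orientation: [0.259, 1.555, -0.259]
ft_force: [-0.5, 0.7, 1.3]
width: 0.8
T [[0.0, 0.324, 0.946], [0.0, 0.946, -0.324], [-1.0, 0.0, 0.0]]
shift tool m [ 0.0265  0.0001 -0.012 ]
turn options [[0.0019, 0.0002, -0.0002], [-3.1397, 0.0003, 0.0004]]
[566.22183613  48.15640659 161.47962532] [-0.52260204  0.70913633  1.27403722]
```

View pics/s3.png

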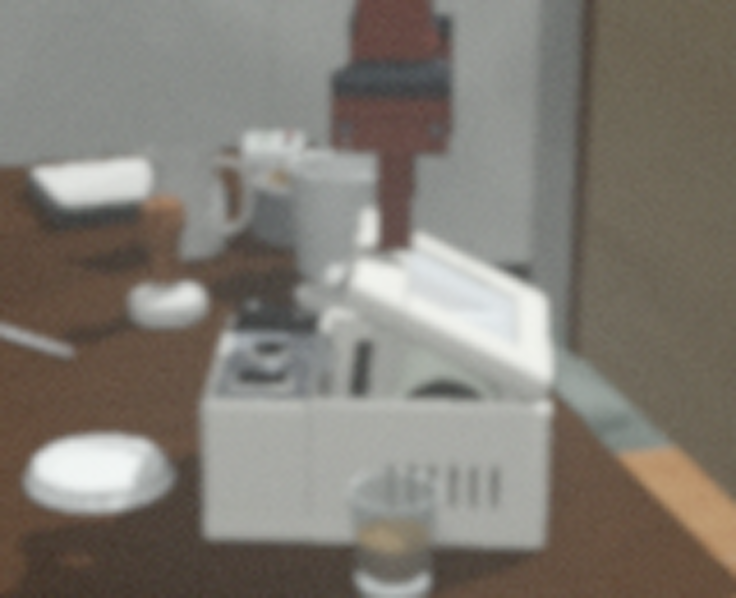

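The cover is moving down with the finger resting on the bar at about (390,245), so I'll continue.

```bash
python3 -m crank '[[[0.005,0,-0.003],[0,0,0],0],[[0.005,0,-0.003],[0,0,0],0],[[0.005,0,-0.0025],[0,0,0],0],[[0.005,0,-0.002],[0,0,0],0],[[0.005,0,-0.0015],[0,0,0],0],[[0.005,0,-0.0015],[0,0,0],0],[[0.004,0,-0.001],[0,0,0],0],[[0.004,0,-0.001],[0,0,0],0]]'
python3 -m crank '[[[0.004,0,-0.001],[0,0,0],0],[[0.003,0,-0.001],[0,0,0],0],[[0.002,0,-0.001],[0,0,0],0],[[0.001,0,0],[0,0,0],0],[[0,0,0],[0,0,0],0],[[0,0,0],[0,0,0],0],[[0,0,0],[0,0,0],0],[[0,0,0],[0,0,0],0]]'
python3 - <<'E'
from h import *
from workcell import ctrl,vision
o=ctrl.get_obs();s=vision.get_image("side");cv2.imwrite("pics/s4.png",cv2.resize(s["img"][120:250,220:380],None,fx=4.6,fy=4.6,interpolation=cv2.INTER_CUBIC))
delta(W([-9,0,114]),o);print(o["ee_pos"],o["ft_force"])
E
```

```text
t: 5.17
ee_pos: [551.6, 53.1, 123.1]
orientation: [0.259, 1.556, -0.259]
ft_force: [-0.6, 0.6, 1.6]
width: 0.8
t: 5.83
ee_pos: [549.6, 53.9, 114.2]
orientation: [0.259, 1.554, -0.259]
ft_force: [-1.2, -1.3, 6.7]
width: 0.3
T [[0.001, 0.324, 0.946], [-0.0, 0.946, -0.324], [-1.0, 0.0, 0.001]]
shift tool m [0.0002 0.0001 0.0006]
turn options [[0.0018, 0.001, -0.0003], [-3.1398, 0.0005, 0.0016]]
[549.56364098  53.87422112 114.20789812] [-1.17261213 -1.25275061  6.7240862 ]
```

View pics/s4.png

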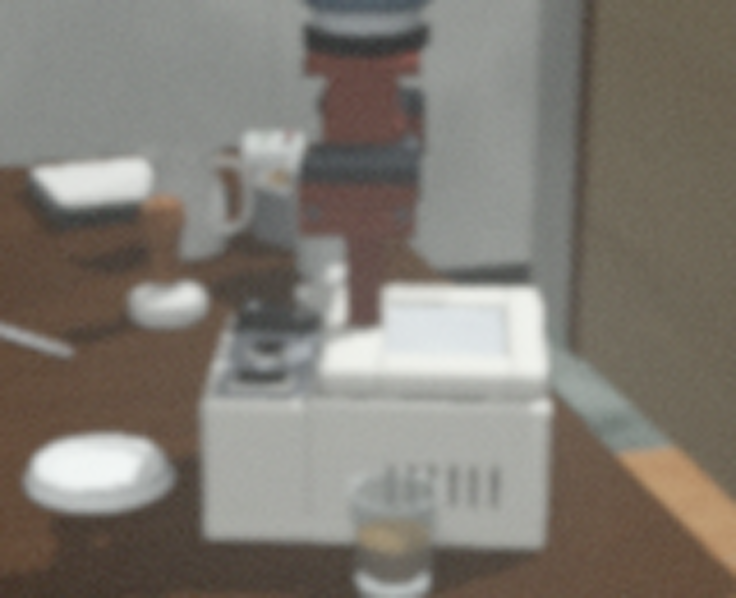

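The cover is nearly flat and the force is 6.7 N, so it may still be riding on the catch. I'll press further in small steps.

```bash
python3 -m crank '[[[0.0005,0,0],[0,0,0],0],[[0.0005,0,0],[0,0,0],0],[[0.0005,0,0],[0,0,0],0],[[0.0005,0,0],[0,0,0],0],[[0,0,0],[0,0,0],0],[[0,0,0],[0,0,0],0],[[0,0,0],[0,0,0],0],[[0,0,0],[0,0,0],0]]'
```

```text
t: 6.55
ee_pos: [549.7, 53.9, 113.9]
orientation: [0.259, 1.554, -0.259]
ft_force: [-6.3, -0.3, 23.7]
width: 0.8
```

The stop is firm: 24 N with only 0.3 mm of movement. I'll lift off and check the latch.

```bash
python3 -m crank '[[[-0.002,0,0],[0,0,0],0],[[-0.004,0,0],[0,0,0],0],[[-0.008,0,0],[0,0,0],0],[[-0.01,0,0],[0,0,0],0],[[-0.01,0,0],[0,0,0],0],[[-0.01,0,0],[0,0,0],0],[[-0.01,0,0],[0,0,0],0],[[0,0,0],[0,0,0],0]]'
python3 - <<'E'
from h import *
from workcell import ctrl,vision
o=ctrl.get_obs();s=vision.get_image("side");cv2.imwrite("pics/s5.png",cv2.resize(s["img"][120:250,220:380],None,fx=4.6,fy=4.6,interpolation=cv2.INTER_CUBIC))
print(o["ee_pos"],o["ft_force"]);delta(W([-78,48,125]),o)
E
```

```text
t: 7.22
ee_pos: [550.5, 54.0, 168.2]
orientation: [0.259, 1.551, -0.258]
ft_force: [-0.5, 0.3, 0.5]
width: 0.7
[550.52693804  54.04085184 168.23248472] [-0.46347282  0.29219225  0.45405553]
T [[0.004, 0.324, 0.946], [0.0, 0.946, -0.324], [-1.0, 0.002, 0.004]]
shift tool m [ 0.0431  0.0477 -0.0693]
turn options [[0.0019, 0.0036, -0.0015], [-3.1397, 0.0024, 0.0056]]
```

View pics/s5.png

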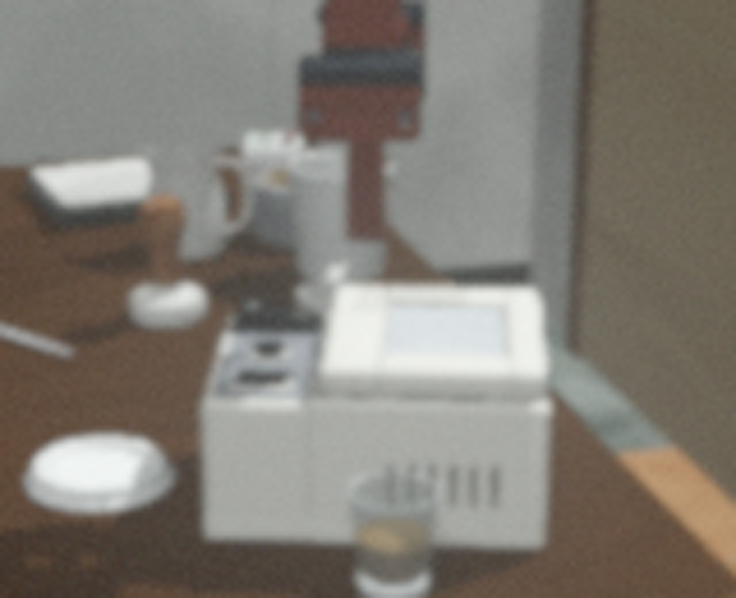

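The cover stays flat after release, with its front edge down at row 390, so it is latched. Next is the rocker.

```bash
python3 -m crank '[[[0,0.008,-0.013],[0,0,0],0],[[0,0.008,-0.013],[0,0,0],0],[[0,0.008,-0.013],[0,0,0],0],[[0,0.008,-0.013],[0,0,0],0],[[0,0.008,-0.013],[0,0,0],0],[[0,0.008,-0.013],[0,0,0],0],[[0.02,0,0],[0,0,0],0],[[0.02,0,0],[0,0,0],0]]'
python3 - <<'E'
from h import *
from workcell import ctrl,vision
o=ctrl.get_obs();s=vision.get_image("top");cv2.imwrite("pics/t6.png",cv2.resize(s["img"][140:270,215:335],None,fx=4.6,fy=4.6,interpolation=cv2.INTER_CUBIC))
d=vision.get_image("wrist");cv2.imwrite("pics/w6.png",d["img"])
print(o["ee_pos"],o["ft_force"]);delta(W([-88,48,108]),o)
E
```

```text
t: 7.93
ee_pos: [489.7, 126.5, 125.9]
orientation: [0.258, 1.554, -0.256]
ft_force: [0.1, -0.0, -0.5]
width: 0.8
[489.7499453  126.50767427 125.86313153] [ 0.13181661 -0.00122463 -0.47946217]
T [[0.002, 0.322, 0.947], [0.001, 0.947, -0.322], [-1.0, 0.001, 0.001]]
shift tool m [ 0.0179 -0.0012  0.0018]
turn options [[0.0042, 0.0013, -0.001], [-3.1374, 0.0016, 0.0021]]
```

View pics/w6.png

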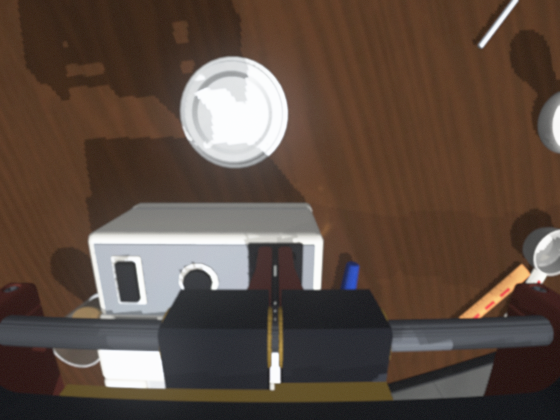

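The closed fingers at (276,247) are centred over the front half of the rocker bezel (columns 250–300). Pressing it now.

```bash
python3 -m crank '[[[0.006,-0.001,0],[0,0,0],0],[[0.005,0,0],[0,0,0],0],[[0.004,0,0],[0,0,0],0],[[0.002,0,0],[0,0,0],0],[[0.001,0,0],[0,0,0],0],[[0.001,0,0],[0,0,0],0],[[0.001,0,0],[0,0,0],0],[[0,0,0],[0,0,0],0]]'
python3 -m crank '[[[0.001,0,0],[0,0,0],0],[[0.001,0,0],[0,0,0],0],[[0.0005,0,0],[0,0,0],0],[[0,0,0],[0,0,0],0],[[0,0,0],[0,0,0],0],[[0,0,0],[0,0,0],0],[[0,0,0],[0,0,0],0],[[0,0,0],[0,0,0],0]]'
```

```text
t: 8.7
ee_pos: [490.3, 123.7, 106.0]
orientation: [0.259, 1.556, -0.259]
ft_force: [-1.7, 0.4, 1.9]
width: 0.5
t: 9.37
ee_pos: [490.6, 123.7, 103.2]
orientation: [0.259, 1.555, -0.259]
ft_force: [0.3, -1.1, -1.3]
width: 0.2
```

The force dropped to about zero, so it probably snapped over. I'll continue to the firm stop to confirm.

```bash
python3 -m crank '[[[0.0005,0,0],[0,0,0],0],[[0.0005,0,0],[0,0,0],0],[[0,0,0],[0,0,0],0],[[0,0,0],[0,0,0],0],[[0.0005,0,0],[0,0,0],0],[[0,0,0],[0,0,0],0],[[0,0,0],[0,0,0],0],[[0,0,0],[0,0,0],0]]'
```

```text
t: 10.03
ee_pos: [490.6, 123.7, 101.8]
orientation: [0.259, 1.555, -0.259]
ft_force: [0.2, -0.4, 2.4]
width: 0.2
```

```bash
python3 -m crank '[[[0.0005,0,0],[0,0,0],0],[[0,0,0],[0,0,0],0],[[0.0003,0,0],[0,0,0],0],[[0,0,0],[0,0,0],0],[[0,0,0],[0,0,0],0],[[0,0,0],[0,0,0],0],[[0,0,0],[0,0,0],0],[[0,0,0],[0,0,0],0]]'
```

```text
t: 10.7
ee_pos: [490.6, 123.7, 101.5]
orientation: [0.259, 1.555, -0.259]
ft_force: [-2.4, -0.2, 8.5]
width: 0.7
```

The stop is firm at 8.5 N. I'll lift off and look.

```bash
python3 -m crank '[[[-0.003,0,0],[0,0,0],0],[[-0.01,0,0],[0,0,0],0],[[-0.015,0,0],[0,0,0],0],[[-0.01,-0.01,0.004],[0,0,0],0],[[0,-0.014,0.005],[0,0,0],0],[[0,-0.014,0.006],[0,0,0],0],[[0,-0.014,0.006],[0,0,0],0],[[0,0,0],[0,0,0],0]]'
python3 - <<'E'
from h import *
from workcell import ctrl,vision
o=ctrl.get_obs();s=vision.get_image("top");cv2.imwrite("pics/t7.png",cv2.resize(s["img"][140:270,215:335],None,fx=4.6,fy=4.6,interpolation=cv2.INTER_CUBIC))
d=vision.get_image("wrist");cv2.imwrite("pics/w7.png",d["img"])
print(o["ee_pos"],o["ft_force"]);delta(W([-67,-4,108]),o)
E
```

```text
t: 11.37
ee_pos: [493.8, 65.4, 139.5]
orientation: [0.26, 1.554, -0.26]
ft_force: [0.0, 0.4, 0.3]
width: 0.5
[493.75922505  65.44654912 139.53275879] [0.02721701 0.36510818 0.26056189]
T [[0.001, 0.325, 0.946], [-0.0, 0.946, -0.325], [-1.0, -0.0, 0.001]]
shift tool m [ 0.0315  0.0033 -0.0009]
turn options [[0.0002, 0.0009, 0.0002], [-3.1414, -0.0003, 0.0013]]
```

View pics/w7.png

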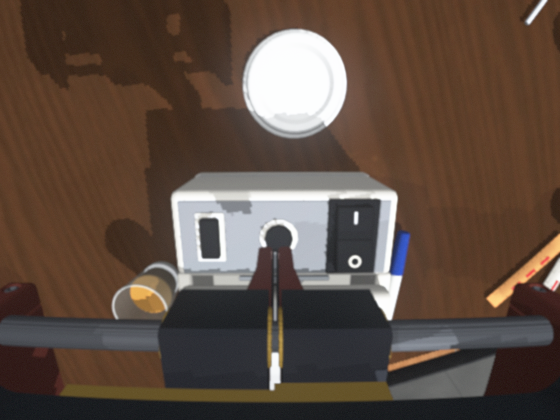

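View pics/t7.png

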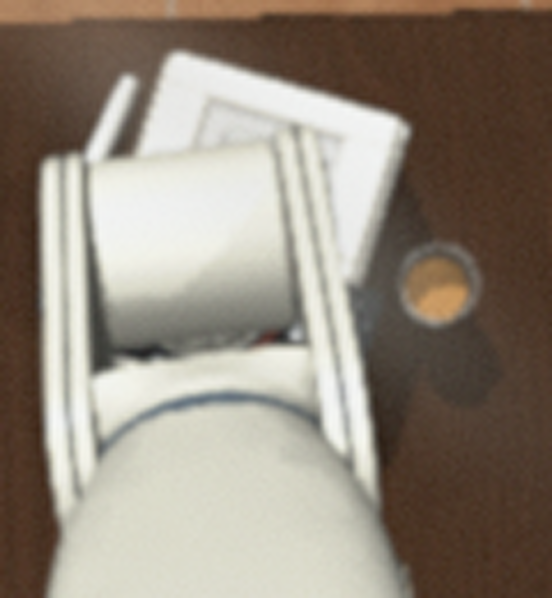

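```bash
python3 - <<'E'
from h import *
from workcell import ctrl,vision
o=ctrl.get_obs()
d=vision.get_image("wrist");a=d["img"];F=onz(d,(277.5,237),101,o);print(F,W([-67,-4,101]));O2=F.copy()
T=R.from_rotvec(o["orientation"]).as_matrix();print("shift to seen feed",T.T@(F+[0,0,7]-o["ee_pos"]))
cv2.imwrite("pics/w7z.png",cv2.resize(a[165:295,165:415],None,fx=3.2,fy=3.2,interpolation=cv2.INTER_CUBIC))
E
```

```text
[492.28266831  69.99585141 101.        ] [494.04798282  68.83099205 101.        ]
shift to seen feed [31.29699967  2.31070774 -2.28617632]
```

View pics/w7z.png

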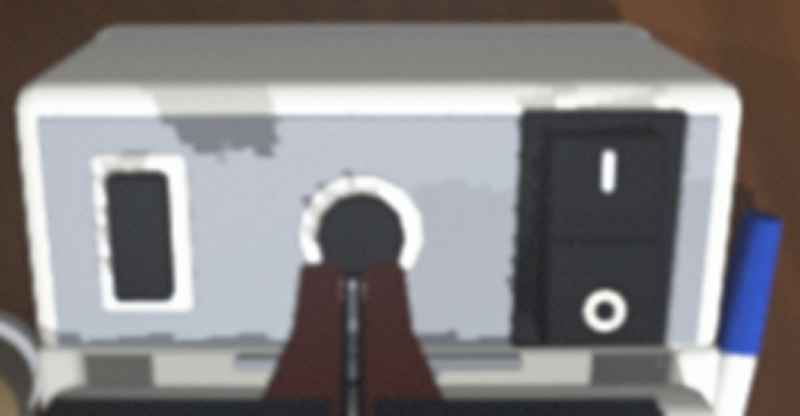

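The rocker is on: its rear end ("O") now tilts up toward the camera and appears round. The feed key is at (277.8,238). Pressing it now.

```bash
python3 -m crank '[[[0.012,0.0025,-0.0015],[0,0,0],0],[[0.012,0,0],[0,0,0],0],[[0.008,0,0],[0,0,0],0],[[0.004,0,0],[0,0,0],0],[[0.002,0,0],[0,0,0],0],[[0.001,0,0],[0,0,0],0],[[0.001,0,0],[0,0,0],0],[[0,0,0],[0,0,0],0]]'
python3 -m crank '[[[0.001,0,0],[0,0,0],0],[[0.0005,0,0],[0,0,0],0],[[0,0,0],[0,0,0],0],[[0,0,0],[0,0,0],0],[[0,0,0],[0,0,0],0],[[0,0,0],[0,0,0],0],[[0,0,0],[0,0,0],0],[[0,0,0],[0,0,0],0]]'
```

```text
t: 12.18
ee_pos: [492.8, 70.7, 99.1]
orientation: [0.259, 1.555, -0.259]
ft_force: [-1.5, 1.4, 2.9]
width: 0.3
t: 12.85
ee_pos: [493.0, 70.6, 97.5]
orientation: [0.259, 1.555, -0.259]
ft_force: [-2.1, 2.9, 4.8]
width: 0.4
```

```bash
python3 -m crank '[[[0.0005,0,0],[0,0,0],0],[[0,0,0],[0,0,0],0],[[0.0005,0,0],[0,0,0],0],[[0,0,0],[0,0,0],0],[[0.0003,0,0],[0,0,0],0],[[0,0,0],[0,0,0],0],[[0,0,0],[0,0,0],0],[[0,0,0],[0,0,0],0]]'
```

```text
t: 13.52
ee_pos: [493.0, 70.6, 97.0]
orientation: [0.259, 1.555, -0.259]
ft_force: [-6.5, 2.0, 16.2]
width: 0.6
```

The key is fully down on its stop at z = 97.0 with 16 N. Retracting.

```bash
python3 -m crank '[[[-0.003,0,0],[0,0,0],0],[[-0.01,0,0],[0,0,0],0],[[-0.02,0,0],[0,0,0],0],[[-0.025,0,0],[0,0,0],0],[[-0.025,0,0],[0,0,0],0],[[-0.025,0,-0.01],[0,0,0],0],[[-0.025,0,-0.015],[0,0,0],0],[[-0.01,0,-0.01],[0,0,0],0]]'
python3 -m crank '[[[0,0,0],[0,0,0],0],[[0,0,0],[0,0,0],0],[[0,0,0],[0,0,0],0],[[0,0,0],[0,0,0],0],[[0,0,0],[0,0,0],0],[[0,0,0],[0,0,0],0],[[0,0,0],[0,0,0],0],[[0,0,0],[0,0,0],0]]'
python3 - <<'E'
from h import *
from workcell import ctrl,vision
o=ctrl.get_obs();print(o["ee_pos"],o["ft_force"],o["t"])
a=vision.get_image("wrist")["img"];s=vision.get_image("side")["img"]
u=cv2.resize(a[165:305,145:415],(800,415),interpolation=cv2.INTER_CUBIC)
cv2.imwrite("pics/w8.png",u);cv2.imwrite("pics/s8.png",cv2.resize(s[120:250,220:380],None,fx=4.6,fy=4.6,interpolation=cv2.INTER_CUBIC))
E
```

```text
t: 14.18
ee_pos: [460.8, 81.9, 242.5]
orientation: [0.26, 1.55, -0.258]
ft_force: [0.5, -0.2, -0.3]
width: 0.5
t: 14.85
ee_pos: [459.8, 81.8, 238.6]
orientation: [0.259, 1.556, -0.259]
ft_force: [-1.2, -0.1, 0.7]
width: 0.4
[459.79352681  81.77919445 238.64854921] [-1.22931479 -0.06218344  0.66925252] 14.85
```

View pics/w8.png

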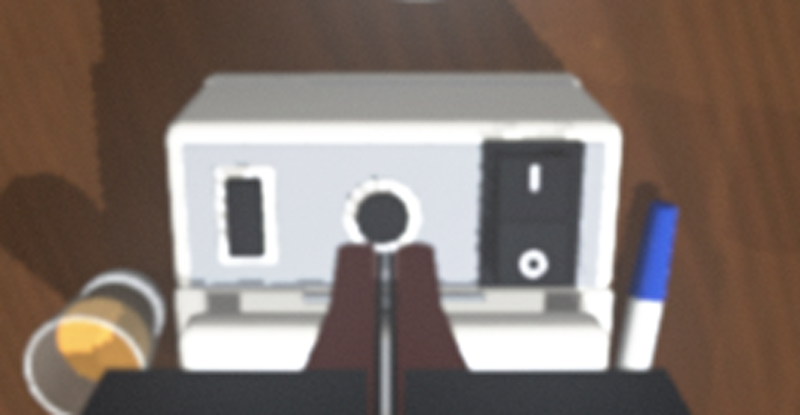

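View pics/s8.png

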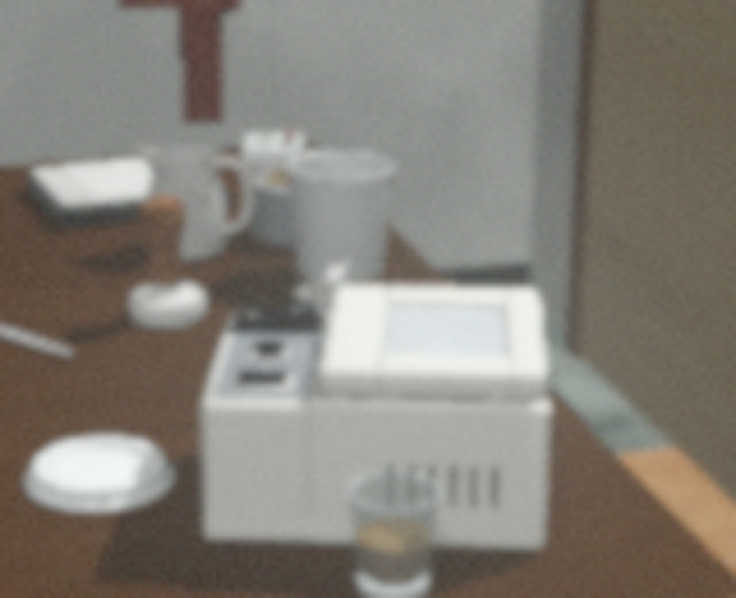

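The cover lies flat and latched, the rocker is on (the round "O" faces the camera at (533,264)), and the feed key (382,217) and cancel key (245,216) look up. The glass, lid and marker are where they were. Handing in.

```bash
python3 -c "
from workcell import workorder
print(workorder.close_job())"
```

```text
the job is handed in; nothing more can be done
None
```

The cover is shut, the rocker is on and the feed key has been pressed and released, in that order. I handed the job in just after t = 14.85 s; no verdict was reported.

- **Cover:** I pushed it down with the closed fingers along its arc. It met a firm stop at z ≈ 114 mm with 24 N, above the 15 N you rated harmless. It stayed flat after I lifted off.
- **Rocker:** I pressed the raised front end. It snapped over and reached its firm stop at 8.5 N. The pictures show its rear end raised.
- **Feed key:** I pressed it to its stop at z = 97.0 mm with 16 N, then released it.

**Last checks:** With the arm clear at z ≈ 239 mm, the last pictures show the cover flat and the rocker on. Both keys look up, and the wrist force is only noise. The shot glass beside the printer, the lid, the marker and the tamper look unmoved. I did not re-check the second shot glass, the stirrer cup or the thermometer in the final pictures, but the arm did not come near them.

**Disagreements and limits:** The camera views differed by about 2 mm on the printer's position. I averaged them and corrected the feed key's position from a closer wrist picture. Joint values cannot be read directly, so the cover, rocker and key states are judged from force, height and pictures.

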